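# Pack the mooncake gift box

## Task

Pack the gift box: lay each of the four whole mooncakes from the baking tray, pattern up and flat on the bottom, in the well of its own shape and size. Keep them upright and set them down, do not drop them in; the two cakes that were cut for tasting stay where they lie on the tray.

Things in the scene. Friction and masses are not known exactly. Their poses are not given: they have to be found in the camera images.
- cake_large_round: Loose golden-brown mooncake 34 mm high with a pattern 2 mm proud on top, lying flat on paper 4 mm above the work surface in a fixed dark 270 x 360 mm baking tray with a 22 mm rim. Origin: centre of underside, z up. Whole, fluted round cake 64 mm in diameter, about 125 g.
- cake_small_round: Loose golden-brown mooncake 34 mm high with a pattern 2 mm proud on top, lying flat on paper 4 mm above the work surface in a fixed dark 270 x 360 mm baking tray with a 22 mm rim. Origin: centre of underside, z up. Whole, fluted round cake 46 mm in diameter, about 65 g.
- cake_square: Loose golden-brown mooncake 34 mm high with a pattern 2 mm proud on top, lying flat on paper 4 mm above the work surface in a fixed dark 270 x 360 mm baking tray with a 22 mm rim. Origin: centre of underside, z up. Whole square cake, 54 x 54 mm, ribbed sides, about 110 g; its sides are parallel to its x and y axes.
- cake_flower: Loose golden-brown mooncake 34 mm high with a pattern 2 mm proud on top, lying flat on paper 4 mm above the work surface in a fixed dark 270 x 360 mm baking tray with a 22 mm rim. Origin: centre of underside, z up. Whole six-petalled flower cake, 58 mm from petal tip to petal tip and 44 mm across the notches, about 85 g; a petal tip points along +x.
- cake_round_cut: Loose golden-brown mooncake 34 mm high with a pattern 2 mm proud on top, lying flat on paper 4 mm above the work surface in a fixed dark 270 x 360 mm baking tray with a 22 mm rim. Origin: centre of underside, z up. Like the large round (64 mm) but cut for tasting: the quarter between its +x and +y axes is gone, showing dark filling and yolk.
- cake_square_cut: Loose golden-brown mooncake 34 mm high with a pattern 2 mm proud on top, lying flat on paper 4 mm above the work surface in a fixed dark 270 x 360 mm baking tray with a 22 mm rim. Origin: centre of underside, z up. Like the square (54 mm) but cut for tasting: the quarter between its +x and +y axes is gone (an L from above), showing dark filling and yolk.
- insert_large_round: Fixed pale insert, 94 x 94 x 14 mm, one of four, two by two in any order, that fill a fixed open red box (200 x 200 mm, walls 18 mm high, level with the inserts). Origin: centre of underside, 4 mm above the work surface; x, y along its sides. Central upright-sided well, 12 mm deep, floor 2 mm above the origin: a round well, 78 mm across, for the large round cake.
- insert_small_round: Fixed pale insert, 94 x 94 x 14 mm, one of four, two by two in any order, that fill a fixed open red box (200 x 200 mm, walls 18 mm high, level with the inserts). Origin: centre of underside, 4 mm above the work surface; x, y along its sides. Central upright-sided well, 12 mm deep, floor 2 mm above the origin: a round well 60 mm in diameter, for the small round cake.
- insert_square: Fixed pale insert, 94 x 94 x 14 mm, one of four, two by two in any order, that fill a fixed open red box (200 x 200 mm, walls 18 mm high, level with the inserts). Origin: centre of underside, 4 mm above the work surface; x, y along its sides. Central upright-sided well, 12 mm deep, floor 2 mm above the origin: a square well 68 x 68 mm with sides parallel to x and y, for the square cake.
- insert_flower: Fixed pale insert, 94 x 94 x 14 mm, one of four, two by two in any order, that fill a fixed open red box (200 x 200 mm, walls 18 mm high, level with the inserts). Origin: centre of underside, 4 mm above the work surface; x, y along its sides. Central upright-sided well, 12 mm deep, floor 2 mm above the origin: a six-lobed well, 72 mm over lobes, 61 over notches, a lobe on +x, for the flower cake.
Mind the look-alikes: they are no part of the job. Leave any pink or red look-alike of the cake_flower alone.

How it is judged (in metres and radians):
At the end, for the whole second after the job is handed in: Each whole cake rests flat, pattern up, on the floor of the well of its own shape and size: centres within 12 mm, underside under 6 mm above the insert's, tilt under 0.12 rad, at rest. Both cut cakes lie flat within 20 mm of where they started (horizontal distance between cake_large_round and insert_large_round below 0.012 m and z of cake_large_round in the frame of insert_large_round between -0.002 and 0.006 m and angle between each of cake_large_round, cake_small_round, cake_square, cake_flower, cake_round_cut, cake_square_cut's own z axis and vertical below 0.12 rad and linear speed of each of cake_large_round, cake_small_round, cake_square, cake_flower below 0.02 m/s and horizontal distance between cake_small_round and insert_small_round below 0.012 m and z of cake_small_round in the frame of insert_small_round between -0.002 and 0.006 m and horizontal distance between cake_square and insert_square below 0.012 m and z of cake_square in the frame of insert_square between -0.002 and 0.006 m and horizontal distance between cake_flower and insert_flower below 0.012 m and z of cake_flower in the frame of insert_flower between -0.002 and 0.006 m and distance of each of cake_round_cut, cake_square_cut from where it was at the start of the episode below 0.02 m); the robot touches nothing.
It fails at once if a cut cake is moved more than 20 mm from where it lay (distance of any of cake_round_cut, cake_square_cut from where it was at the start of the episode above 0.02 m).
It fails at once if a whole cake is dropped from more than about 20 mm (falls at over 0.65 m/s with no finger on it) ((linear speed of cake_large_round above 0.65 m/s and contact force between cake_large_round and the fingers below 0.05 N) or (linear speed of cake_small_round above 0.65 m/s and contact force between cake_small_round and the fingers below 0.05 N) or (linear speed of cake_square above 0.65 m/s and contact force between cake_square and the fingers below 0.05 N) or (linear speed of cake_flower above 0.65 m/s and contact force between cake_flower and the fingers below 0.05 N)).
It fails at once if a cake is tipped over by more than 45 degrees (angle between any of cake_large_round, cake_small_round, cake_square, cake_flower's own z axis and vertical above 0.785 rad).
It also fails if it takes over 99 s, if anything falls off the work surface, if the arm or the gripper's body presses on something with over 40 N, if the wrist force passes 120 N, or if a joint passes its speed limit or range.

## Robot

A 7-joint arm with a two-finger parallel gripper is mounted at the origin on the work surface. World frame = base frame: x ahead of the robot, y to its left, z up, the work surface at z = 0. Lengths are in m, angles in degrees, forces in N, time in s.
With the tool pointing down it reaches from about 0.425 to 1.025 m from the base axis. Payload 3.6 kg.
Tool frame: the origin (TCP) lies midway between the tips of the shut fingers; the grasp point (between the pads) lies 19 mm behind it; z points along the fingers, y is the direction in which the jaws open and shut (so a half turn about z gives the same grasp; the last joint's range is limited). The gripper opens to 85 mm and grips with 20 to 120 N. Pads are 22 mm wide; open, the fingers measure 114 mm over their backs; the gripper's body (76 mm by 85 mm) begins 54 mm behind the grasp point. The pads swing forward as they close: fully open they stand 13 mm farther back than shut.
Start: joints at [68.784, 33.873, 2.773, 92.16, -1.908, 54.013, -1.931], TCP at [0.198, -0.697, 0.231] pointing down, gripper open.
Joint ranges: [-153.93, 153.93], [-27.13, 128.08], [-72.61, 78.16], [10.71, 143.7], [-87.88, 267.88], [4.46, 118.87], [-176.78, 176.78]. Speed limits (degrees/s): [147.25, 147.25, 180, 180, 180, 180, 180].

## Interface

Orientations are given as [roll, pitch, yaw] about the fixed x, y, z axes, in that order (R = Rz(yaw) Ry(pitch) Rx(roll)).
In Python, from station import monitor, vision, ticket, finder gives the robot as it stands. The module is installed in compiled form; this text tells all that it offers.
- The arm moves only by the shell command python3 -m handwheel 'ROWS'. ROWS is JSON, a list of rows, each a list of 7 numbers: the shift along the tool's x, y, z in m, then the turn, a rotation vector about the tool's x, y, z in rad, then the finger opening in m, from 0 to 0.0854. A call has exactly 8 rows; each row is the pose to reach, as a shift and turn from the pose commanded when the call began, along the tool's axes at that moment; what a row does not reach only later rows make up. A row lasts 1/12 s, in which the tool goes at most 41.7 mm and 7.16 degrees, less where a joint would pass 70% of its speed; a pose out of reach is approached as far as the arm can. A call with a gripper value outside its range is refused whole. The fingers move at their own pace and stop on an object; the grip force is fixed at half the most. Time passes only in rows, so rows that repeat a pose let the fingers close, or fill a call up. It gives the time, the measured TCP pose, the force and the opening at its end, in the units of the state.
- monitor.read_state(): the state, without advancing time (a new reading comes with each control period).
- vision.snapshot(name): name is "side" or "top" or "wrist"; returns (picture, depth): 420x560x3 uint8, red, green, blue; 420x560 float32, m along the optical axis (not along the pixel's ray), 0 where there is no reading.
- vision.camera_model(name): a dict with "fx", "fy", "cx", "cy" (pixels), "k1" (the pictures are not rectified: a ray, as slopes to the right and down, at radius r is drawn at 1 + k1 r^2 times it, then the intrinsics apply), "eye" and "attitude" of the camera in the world. Camera axes: x right, y down, z forward; pixel columns grow to the right and rows downward; lengths in m; the calibration is good to about 2 mm. A picture is of the moment at which its call begins: read the wrist's pose just before it. camera_model takes no time and is no camera call; for the wrist camera it gives the pose at the moment of the call.
- ticket.hand_in(): hands the job in, once; it reports no verdict.
Trained networks look in the newest picture that a camera, given by its name, has taken for a name from the list of things; names that differ only in an ending like _2 or _b are one class to them, and where a whole thing is asked for, a point or a joint stands for the part that bears it (a point fixed in the world has none). Each returns a list of dicts, best first, with "conf" (0 to 1); they miss things now and then, are a little off and sometimes report something else, mostly with a low value. They report only what shows in the picture. A call takes as long as a camera call. They do not tell look-alikes from the thing itself.
- finder.recognise(camera, name): "centre" ([column, row] in pixels, amid what is visible of it).
- finder.regions_of(camera, name): "mask" (420x560 bool, what is visible of it) and "centre" ([column, row] in pixels, amid what is visible of it).
The state is a dict: "clock": time; "joint_pos": joint angles; "joint_vel": joint speeds; "effort": joint torques, N m; "eef_pos": TCP position; "tcp_rot": TCP orientation; "force": force on the tool from outside, world axes, zero at the start; "torque": the same for the moment, N m; "gripper_width": finger opening in m.
Only numpy, scipy, OpenCV 4.12 (cv2) and the standard library are available. Lean on these libraries where they do the work, as an engineer would, in place of code of your own. Each camera call takes 0.05 s, during which the arm holds its last target.

## Working session

There is one attempt and no reset: what is moved stays moved. The work goes in short steps, Python scripts to look and compute and a shell command to move; the robot and the scene stay as the last step left them, time stands still between calls to the robot, and variables do not carry over. Pictures are saved under pics/ and viewed, and the job is handed in when it is done.

```bash
ls; mkdir -p pics; python3 - <<'E'
from station import monitor, vision
import cv2
print(monitor.read_state())
for n in ("top","side","wrist"):
    m=vision.camera_model(n); print(n,m)
    p,d=vision.snapshot(n)
    cv2.imwrite(f"pics/{n}0.png",p[:,:,::-1])
E
```

```text
pics
{'clock': 0.0, 'joint_pos': array([68.78222584, 33.92542658,  2.76863194, 92.23607555, -1.90649627,
       54.01181421, -1.93022475]), 'joint_vel': array([-0.10476118,  0.0516343 , -0.00211303, -0.04152694,  0.03296546,
       -0.04173887, -0.0078337 ]), 'effort': array([-3.81192121e-04, -5.48694384e+01,  1.54645465e+00, -1.98123211e+01,
        9.41652863e-03,  8.77366634e-03, -1.43474118e-06]), 'eef_pos': array([ 0.19790449, -0.69661382,  0.23014747]), 'tcp_rot': array([-1.79873100e+02,  9.04622258e-03,  1.58656985e+01]), 'force': array([ 0.1346972 , -0.10866057,  0.56617705]), 'torque': array([-0.04982362,  0.0004449 , -0.00405496]), 'gripper_width': 0.08565358273503766}
top {'fx': 506.6116874151817, 'fy': 506.6116874151817, 'cx': 281.01039175153096, 'cy': 213.64639499839896, 'k1': 0.02213454177145299, 'eye': array([0.20133191, 0.10884395, 1.60331605]), 'attitude': array([-1.71325831e+02,  1.57674851e-01, -9.04400124e+01])}
side {'fx': 532.0317959600072, 'fy': 532.0317959600072, 'cx': 276.17430805779475, 'cy': 211.58862545108136, 'k1': -0.16148351845732312, 'eye': array([-0.35407808,  1.08700407,  0.86146521]), 'attitude': array([-122.85147192,   -1.42100834, -139.30306611])}
wrist {'fx': 376.53629591526214, 'fy': 376.53629591526214, 'cx': 273.959954228643, 'cy': 216.6218579740518, 'k1': -0.045570845695064574, 'eye': array([ 0.27392352, -0.67512931,  0.37228373]), 'attitude': array([ 1.62127454e+02,  7.52066096e-02, -7.40586088e+01])}
```

View pics/top0.png

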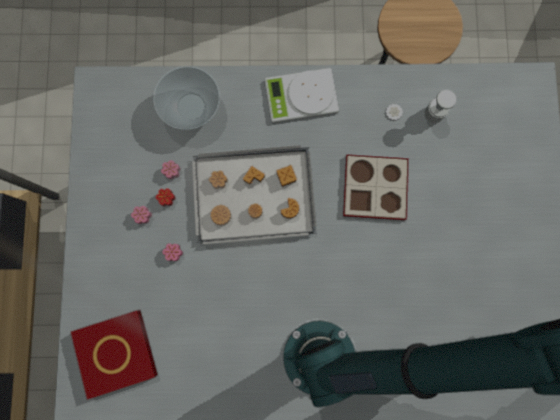

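View pics/side0.png

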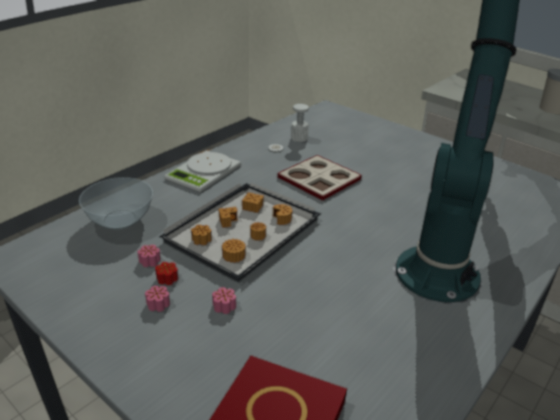

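View pics/wrist0.png

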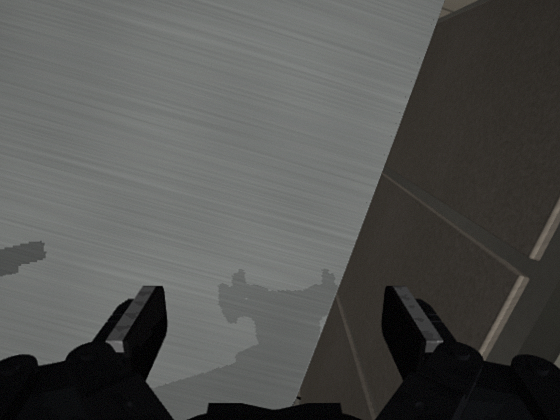

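The top view shows the tray with its cakes at about (250,195) px and the box at (377,187). The pink and red flower look-alikes sit to the left of the tray. The side view agrees. The wrist view shows only the table. Next I measure.

```bash
cat > h.py <<'E'
import numpy as np, cv2
from scipy.spatial.transform import Rotation as R
from station import monitor, vision, finder
CK=["cake_large_round","cake_small_round","cake_square","cake_flower","cake_round_cut","cake_square_cut"]
INS=["insert_large_round","insert_small_round","insert_square","insert_flower"]
def rays(m,px):
    px=np.atleast_2d(np.asarray(px,float))
    d=(px-[m["cx"],m["cy"]])/[m["fx"],m["fy"]]
    u=d.copy()
    for _ in range(20): u=d/(1+m["k1"]*(u**2).sum(1,keepdims=True))
    c=np.c_[u,np.ones(len(u))]
    return c
def rot(m): return R.from_euler("xyz",m["attitude"],degrees=True).as_matrix()
def at_z(m,px,z):
    w=rays(m,px)@rot(m).T
    return m["eye"]+w*((z-m["eye"][2])/w[:,2])[:,None]
def at_depth(m,px,dep):
    return m["eye"]+(rays(m,px)*np.asarray(dep)[:,None])@rot(m).T
def cloud(m,dep,mask=None):
    if mask is None: mask=np.ones(dep.shape,bool)
    v,u=np.nonzero(mask&(dep>0))
    return at_depth(m,np.c_[u,v],dep[v,u]),np.c_[u,v]
def project(m,p):
    c=(np.atleast_2d(p)-m["eye"])@rot(m)
    s=c[:,:2]/c[:,2:]
    s=s*(1+m["k1"]*(s**2).sum(1,keepdims=True))
    return s*[m["fx"],m["fy"]]+[m["cx"],m["cy"]]
E
python3 - <<'E'
from h import *
for cam in ("top","side"):
    m=vision.camera_model(cam)
    p,d=vision.snapshot(cam)
    for n in CK+INS:
        for r in finder.regions_of(cam,n)[:3]:
            if r["conf"]<0.2: continue
            P,_=cloud(m,d,r["mask"])
            if len(P)==0: continue
            zt=np.percentile(P[:,2],90)
            q=P[P[:,2]>zt-.008]
            print(cam,n,round(r["conf"],2),np.round(r["centre"]),"top z",zt.round(4),"min",np.percentile(P[:,2],5).round(4),"topc",q[:,:2].mean(0).round(4),"ext",np.ptp(q[:,:2],axis=0).round(3))
    if cam=="top":
        cv2.imwrite("pics/topz.png",cv2.resize(p[140:260,140:420,::-1],None,fx=2.85,fy=2.85,interpolation=cv2.INTER_CUBIC))
print(monitor.read_state()["clock"])
E
```

```text
top cake_large_round 0.65 [222. 218.] top z 0.0432 min 0.0143 topc [0.4398 0.3027] ext [0.061 0.059]
top cake_small_round 0.54 [254. 212.] top z 0.0433 min 0.0056 topc [0.4523 0.1926] ext [0.044 0.044]
top cake_square 0.71 [288. 175.] top z 0.0431 min 0.0094 topc [0.5647 0.0928] ext [0.061 0.06 ]
top cake_flower 0.84 [170. 250.] top z 0.0382 min 0.003 topc [0.3248 0.452 ] ext [0.047 0.057]
top cake_flower 0.67 [164. 199.] top z 0.0387 min 0.0115 topc [0.4997 0.4786] ext [0.052 0.052]
top cake_flower 0.61 [218. 177.] top z 0.0428 min 0.0147 topc [0.5523 0.3117] ext [0.051 0.054]
top cake_round_cut 0.63 [289. 211.] top z 0.0426 min 0.0213 topc [0.4564 0.0786] ext [0.062 0.054]
top cake_square_cut 0.5 [254. 177.] top z 0.043 min 0.0059 topc [0.5667 0.1975] ext [0.053 0.063]
top insert_large_round 0.73 [365. 171.] top z 0.0215 min 0.002 topc [ 0.5784 -0.1502] ext [0.101 0.103]
top insert_small_round 0.97 [392. 173.] top z 0.0222 min 0.0027 topc [ 0.5727 -0.2433] ext [0.098 0.097]
top insert_square 0.79 [359. 200.] top z 0.0213 min 0.0016 topc [ 0.4838 -0.1417] ext [0.095 0.098]
top inser
[... 698 characters left out ...]
d_cut 0.93 [281. 215.] top z 0.0399 min 0.0092 topc [0.4522 0.0878] ext [0.064 0.059]
side cake_square_cut 0.8 [226. 215.] top z 0.0401 min 0.007 topc [0.5603 0.2056] ext [0.051 0.062]
side insert_large_round 0.75 [298. 174.] top z 0.0202 min 0.0044 topc [ 0.5793 -0.1491] ext [0.094 0.094]
side insert_small_round 0.75 [316. 162.] top z 0.0212 min 0.0055 topc [ 0.572  -0.2426] ext [0.099 0.1  ]
side insert_square 0.68 [319. 183.] top z 0.0202 min 0.0046 topc [ 0.4858 -0.1405] ext [0.101 0.112]
side insert_square 0.6 [200. 234.] top z 0.0399 min 0.0049 topc [0.55   0.3159] ext [0.059 0.056]
side insert_flower 0.9 [341. 174.] top z 0.0208 min 0.0048 topc [ 0.4759 -0.2363] ext [0.096 0.1  ]
1.25
```

View pics/topz.png

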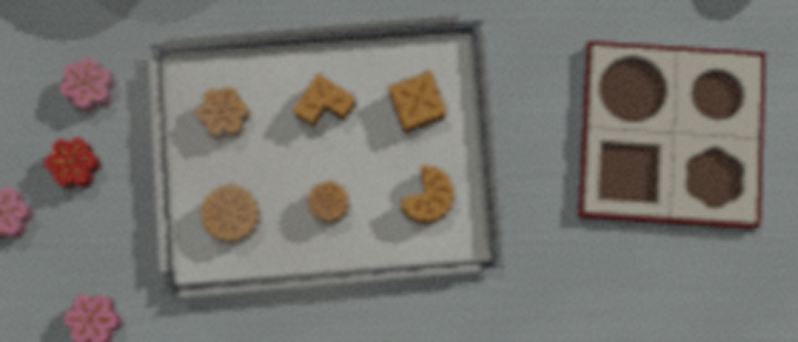

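```bash
cat >> h.py <<'E'
def plan(target,yaw=None):
    s=monitor.read_state(); M=R.from_euler("xyz",s["tcp_rot"],degrees=True)
    t=M.inv().apply(np.asarray(target)-s["eef_pos"])
    y=s["tcp_rot"][2] if yaw is None else yaw
    G=R.from_euler("xyz",[180,0,y],degrees=True)
    rv=(M.inv()*G).as_rotvec()
    L=np.linalg.norm(t); a=np.degrees(np.linalg.norm(rv))
    print("shift",t.round(4),"rv",rv.round(4),"rows>=",round(max(L/.0417,a/7.16),1),"at",s["eef_pos"].round(4),"rot",s["tcp_rot"].round(2),"j",s["joint_pos"].round(0),"w",round(s["gripper_width"],4),"t",s["clock"])
E
python3 - <<'E'
from h import *
m=vision.camera_model("wrist"); s=monitor.read_state()
Rt=R.from_euler("xyz",s["tcp_rot"],degrees=True)
for c in ([280,180],[280,30],[20,30]):
  print((at_z(m,[c],0.02)-s["eef_pos"])@Rt.as_matrix())
# box centre (.528,-.193): want image (280,170) there at tcp z .27
plan([0.45,-0.215,0.27],15.87)
plan([0.48,-0.193,0.27],0)
E
```

```text
[[0.00190479 0.00590355 0.21131286]]
[[0.13346448 0.00512709 0.21130872]]
[[ 0.13652018 -0.22242846  0.21130901]]
shift [ 0.3741 -0.3952 -0.0387] rv [-0.      0.     -0.0002] rows>= 13.1 at [ 0.1981 -0.6974  0.2313] rot [-180.      0.     15.86] j [69. 34.  3. 92. -2. 54. -2.] w 0.0855 t 1.25
shift [ 0.409  -0.4082 -0.0387] rv [0.     0.     0.2768] rows>= 13.9 at [ 0.1981 -0.6974  0.2313] rot [-180.      0.     15.86] j [69. 34.  3. 92. -2. 54. -2.] w 0.0855 t 1.25
```

```bash
python3 -m handwheel '[[0.02,-0.02,-0.005,0,0,0.03,0.085],[0.05,-0.05,-0.01,0,0,0.06,0.085],[0.078,-0.078,-0.015,0,0,0.09,0.085],[0.106,-0.106,-0.02,0,0,0.12,0.085],[0.134,-0.134,-0.025,0,0,0.15,0.085],[0.162,-0.162,-0.03,0,0,0.18,0.085],[0.19,-0.19,-0.035,0,0,0.21,0.085],[0.218,-0.218,-0.04,0,0,0.24,0.085]]'; python3 - <<'E'
from h import *
plan([0.485,-0.193,0.28],0)
E
```

```text
clock: 1.92
eef_pos: [0.349, -0.4265, 0.2718]
tcp_rot: [180.0, -0.0, 2.0]
force: [0.8, 0.4, -0.2]
gripper_width: 0.0849
shift [ 0.1442 -0.2285 -0.0082] rv [ 0.0005 -0.0005  0.0351] rows>= 6.5 at [ 0.349  -0.4265  0.2718] rot [ 1.7997e+02 -3.0000e-02  2.0100e+00] j [ 43.  19.   4. 113.  -2.  49. -40.] w 0.0849 t 1.9167
```

```bash
python3 -m handwheel '[[0.02,-0.033,-0.001,0,0,0.01,0.085],[0.04,-0.066,-0.002,0,0,0.02,0.085],[0.062,-0.099,-0.004,0,0,0.03,0.085],[0.084,-0.132,-0.005,0,0,0.035,0.085],[0.105,-0.165,-0.006,0,0,0.035,0.085],[0.124,-0.198,-0.007,0,0,0.035,0.085],[0.138,-0.22,-0.008,0,0,0.035,0.085],[0.144,-0.228,-0.008,0,0,0.035,0.085]]'; python3 - <<'E'
from h import *
m=vision.camera_model("wrist")
p,d=vision.snapshot("wrist")
np.savez("box.npz",p=p,d=d,**m)
for n in INS:
    for r in finder.regions_of("wrist",n)[:2]:
        if r["conf"]<.2: continue
        P,_=cloud(m,d,r["mask"]); print(n,round(r["conf"],2),np.round(r["centre"]),P.mean(0).round(4),np.percentile(P[:,2],[5,90]).round(4))
cv2.imwrite("pics/w_box.png",p[:,:,::-1])
plan([0.485,-0.193,0.28],0)
E
```

```text
clock: 2.58
eef_pos: [0.4864, -0.1899, 0.2798]
tcp_rot: [-179.9, -0.1, 0.5]
force: [-0.2, 0.3, -0.0]
gripper_width: 0.0853
insert_large_round 0.71 [233.  78.] [ 0.5812 -0.1458  0.011 ] [0.0043 0.018 ]
insert_small_round 0.74 [325.  88.] [ 0.5742 -0.2415  0.0137] [0.0047 0.0183]
insert_square 0.93 [230. 170.] [ 0.486  -0.1391  0.0114] [0.0043 0.018 ]
insert_flower 0.87 [313. 176.] [ 0.4793 -0.2345  0.0127] [0.0046 0.0182]
shift [ 0.0025 -0.0043 -0.0008] rv [ 0.0011  0.001  -0.0015] rows>= 0.1 at [ 0.4825 -0.1973  0.2792] rot [ 1.7994e+02  6.0000e-02 -9.0000e-02] j [ 18.  16.  -1. 115.   0.  49. -73.] w 0.0852 t 2.8333
```

View pics/w_box.png

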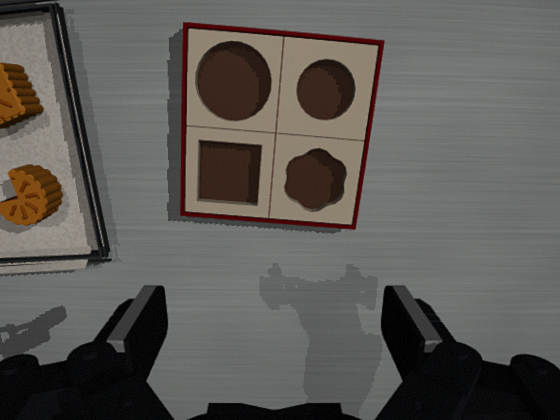

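The wrist view shows the box at (280,125) px. Wells: large round upper left (233,80), small round upper right (326,89), square lower left (229,171), flower lower right (316,179). The arm was still settling, so I retake it.

```bash
python3 - <<'E'
from h import *
s=monitor.read_state(); print(s["eef_pos"],np.abs(s["joint_vel"]).max())
m=vision.camera_model("wrist")
p,d=vision.snapshot("wrist"); m2=vision.camera_model("wrist"); print(m["eye"],m2["eye"])
v,u=np.mgrid[0:420,0:560]; 
hsv=cv2.cvtColor(p,cv2.COLOR_RGB2HSV)
pale=((hsv[...,1]<60)&(hsv[...,2]>140)).astype(np.uint8)
pale[:, :180]=0; pale[240:]=0; pale[:,400:]=0
pale=cv2.morphologyEx(pale,cv2.MORPH_CLOSE,np.ones((5,5)))
n,l,st,_=cv2.connectedComponentsWithStats(pale); k=1+np.argmax(st[1:,4]); pale=(l==k).astype(np.uint8)
P,_=cloud(m,d,pale>0); print("insert top z",np.median(P[:,2]))
cs,h=cv2.findContours(pale,cv2.RETR_CCOMP,cv2.CHAIN_APPROX_NONE)
for c,hh in zip(cs,h[0]):
    if cv2.contourArea(c)<500: continue
    Q=at_z(m,c[:,0,:],0.018)[:,:2].astype(np.float32)
    M=cv2.moments(Q*1000); cen=np.array([M["m10"],M["m01"]])/M["m00"]/1000
    r=cv2.minAreaRect(Q*1000)
    rad=np.linalg.norm(Q-cen,axis=1); th=np.arctan2(*(Q-cen)[:,::-1].T)
    ph=np.degrees(np.angle(np.sum((rad-rad.mean())*np.exp(6j*th))))/6
    print("outer" if hh[3]<0 else "hole",cen.round(4),"rect c",np.round(np.array(r[0])/1000,4),np.round(r[1],1),round(r[2],1),"lobe ang mod60",round(ph,1), rad.min().round(3),rad.max().round(3))
E
```

```text
[ 0.48250055 -0.19727304  0.27917993] 0.6793886972257684
[ 0.56152499 -0.19686654  0.42112915] [ 0.5614314  -0.1970857   0.42112487]
insert top z 0.01741435822227233
outer [ 0.5286 -0.1913] rect c [ 0.5287 -0.1916] [185.8 187.5] 85.8 lobe ang mod60 24.5 0.092 0.131
hole [ 0.4779 -0.2346] rect c [ 0.4778 -0.235 ] [69.8 73.7] 86.6 lobe ang mod60 -3.8 0.033 0.038
hole [ 0.4847 -0.1398] rect c [ 0.4847 -0.1401] [71.4 72. ] 86.0 lobe ang mod60 7.2 0.035 0.049
hole [ 0.5725 -0.2412] rect c [ 0.5727 -0.2413] [62.1 63. ] 45.4 lobe ang mod60 19.8 0.031 0.032
hole [ 0.5793 -0.1468] rect c [ 0.579  -0.1465] [80.3 79.8] 89.7 lobe ang mod60 13.8 0.039 0.041
```

```bash
python3 - <<'E'
from h import *
plan([0.455,0.195,0.29],0)
E
python3 -m handwheel '[[0,-0.02,-0.001,0,0,0,0.085],[-0.003,-0.058,-0.002,0,0,0,0.085],[-0.007,-0.099,-0.004,0,0,0,0.085],[-0.01,-0.14,-0.005,0,0,0,0.085],[-0.013,-0.18,-0.006,0,0,0,0.085],[-0.016,-0.221,-0.007,0,0,0,0.085],[-0.02,-0.262,-0.008,0,0,0,0.085],[-0.023,-0.303,-0.009,0,0,0,0.085]]'
python3 -m handwheel '[[-0.002,-0.032,-0.001,0,0,0,0.085],[-0.004,-0.056,-0.002,0,0,0,0.085],[-0.005,-0.073,-0.002,0,0,0,0.085],[-0.005,-0.084,-0.002,0,0,0,0.085],[-0.005,-0.089,-0.002,0,0,0,0.085],[-0.005,-0.089,-0.002,0,0,0,0.085],[-0.005,-0.089,-0.002,0,0,0,0.085],[-0.005,-0.089,-0.002,0,0,0,0.085]]'
cat > cakes.py <<'E'
from h import *
import sys
s=monitor.read_state(); print(s["eef_pos"],np.abs(s["joint_vel"]).max(),s["clock"])
m=vision.camera_model("wrist")
p,d=vision.snapshot("wrist")
for n in CK:
    for r in finder.regions_of("wrist",n)[:2]:
        if r["conf"]<.2: continue
        P,px=cloud(m,d,r["mask"])
        zt=np.percentile(P[:,2],80)
        k=(np.abs(P[:,2]-zt)<.004); Q=(P[k,:2]*1000).astype(np.float32)
        if len(Q)<50: continue
        rc=cv2.minAreaRect(Q); hull=cv2.convexHull(Q)[:,0]; (cx,cy),rr=cv2.minEnclosingCircle(Q)
        # flower phase from boundary radius by angle
        c=Q.mean(0); a=np.arctan2(*(Q-c)[:,::-1].T); ra=np.linalg.norm(Q-c,axis=1)
        b=np.floor((a+np.pi)/(2*np.pi)*72).astype(int)%72
        mx=np.array([ra[b==i].max() if (b==i).any() else 0 for i in range(72)]); tb=-np.pi+(np.arange(72)+.5)*2*np.pi/72
        ph=np.degrees(np.angle(np.sum(mx*np.exp(6j*tb))))/6
        print(n,round(r["conf"],2),np.round(r["centre"]),"z",zt.round(4),np.percentile(P[:,2],3).round(4),"rect",np.round(rc[0],1),np.round(rc[1],1),round(rc[2],1),"circ",round(cx,1),round(cy,1),round(rr,1),"mean",c.round(1),"ph6",round(ph,1))
cv2.imwrite(sys.argv[1],p[:,:,::-1])
E
python3 cakes.py pics/w_tray.png
```

```text
shift [-0.0283 -0.3923 -0.0112] rv [ 0.001   0.0009 -0.0023] rows>= 9.4 at [ 0.4824 -0.1974  0.2792] rot [ 1.7994e+02  5.0000e-02 -1.3000e-01] j [ 18.  16.  -1. 115.   0.  49. -73.] w 0.0847 t 2.8833
clock: 3.55
eef_pos: [0.4599, 0.1074, 0.2885]
tcp_rot: [180.0, -0.0, -0.1]
force: [2.2, 0.9, -0.6]
gripper_width: 0.0851
clock: 4.22
eef_pos: [0.4554, 0.1949, 0.2901]
tcp_rot: [179.9, 0.0, -0.1]
force: [-0.2, -0.7, 0.1]
gripper_width: 0.0848
[0.45535399 0.19492332 0.29008225] 0.2267930453956746 4.2167
cake_large_round 0.7 [174. 182.] z 0.0381 0.0156 rect [440.8 302.8] [61.7 62.1] 3.2 circ 440.4 302.8 31.8 mean [441.4 302.4] ph6 16.1
cake_small_round 0.91 [274. 174.] z 0.0385 0.0206 rect [453.9 195. ] [43.8 43.2] 6.1 circ 453.5 195.0 22.5 mean [454.  195.2] ph6 15.1
cake_square 0.6 [372.  61.] z 0.0382 0.0095 rect [565.5  95.5] [53.5 53.5] 20.4 circ 565.2 95.5 35.3 mean [565.9  95.9] ph6 -7.8
cake_flower 0.96 [154.  75.] z 0.0381 0.0102 rect [554.  312.5] [51.  56.2] 8.1 circ 554.2 312.6 28.8 mean [554.5 312.1] ph6 -23.1
cake_flower 0.92 [ 17. 130.] z 0.0338 0.0038 rect [496.6 470.5] [36.3 56.5] 73.3 circ 499.0 479.0 28.7 mean [498.  471.3] ph6 23.4
cake_round_cut 0.93 [378. 174.] z 0.0382 0.0128 rect [457.6  83.3] [51.2 61.9] 58.1 circ 459.9 86.9 31.7 mean [458.2  82.5] ph6 5.9
cake_square_cut 0.96 [266.  62.] z 0.0382 0.0327 rect [561.  199.8] [51.7 53. ] 55.8 circ 561.2 199.3 34.9 mean [567.3 200.9] ph6 -16.5
```

View pics/w_tray.png

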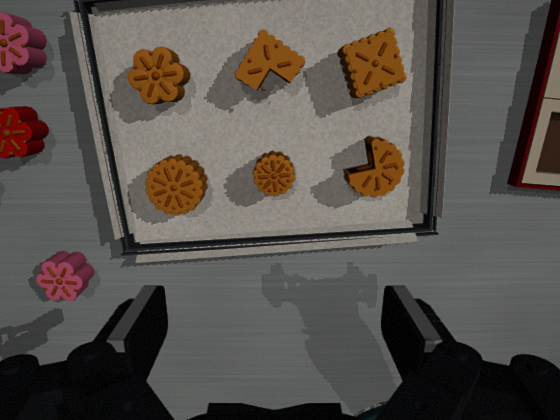

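The tray view shows four whole cakes: flower (158,75), square (374,64), large round (176,185) and small round (274,174). The two cut ones are at (270,62) and (376,167). Every top is at z≈0.038, which agrees with the text. I pick the small round first.

```bash
python3 -m handwheel '[[-0.001,0,0.02,0,0,0,0.085],[-0.001,0,0.055,0,0,0,0.085],[-0.001,0,0.09,0,0,0,0.085],[-0.001,0,0.125,0,0,0,0.085],[-0.001,0,0.16,0,0,0,0.085],[-0.001,0,0.19,0,0,0,0.085],[-0.001,0,0.21,0,0,0,0.085],[-0.001,0,0.22,0,0,0,0.085]]'
python3 -m handwheel '[[0,0,0.008,0,0,0,0.085],[0,0,0.018,0,0,0,0.085],[0,0,0.028,0,0,0,0.085],[0,0,0.038,0,0,0,0.085],[0,0,0.045,0,0,0,0.085],[0,0,0.05,0,0,0,0.085],[0,0,0.052,0,0,0,0.085],[0,0,0.052,0,0,0,0.085]]'
python3 - <<'E'
from h import *
plan([.454,.195,.018],0)
p,d=vision.snapshot("wrist"); cv2.imwrite("pics/w1.png",p[:,:,::-1])
E
```

```text
clock: 5.23
eef_pos: [0.4527, 0.1964, 0.0677]
tcp_rot: [179.9, 0.2, 0.1]
force: [-0.6, -0.2, 0.8]
gripper_width: 0.0851
clock: 5.9
eef_pos: [0.4539, 0.1969, 0.018]
tcp_rot: [180.0, 0.0, 0.1]
force: [0.4, 0.4, 0.4]
gripper_width: 0.085
shift [ 0.0001  0.0019 -0.    ] rv [0.0003 0.0004 0.0019] rows>= 0.0 at [0.4539 0.1969 0.018 ] rot [1.7998e+02 2.0000e-02 1.1000e-01] j [ -25.   39.   -5.  128.   14.   13. -132.] w 0.085 t 5.9
```

View pics/w1.png

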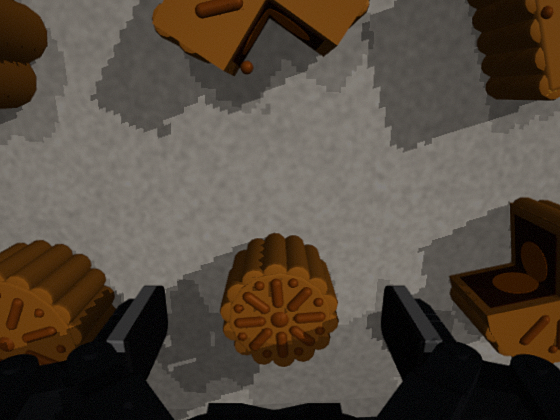

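The small round, at (280,315) px, sits centred between the pads and nothing else is touched. I close the fingers.

```bash
python3 -m handwheel '[[0,0.001,0,0,0,0,0.03],[0,0.001,0,0,0,0,0.03],[0,0.001,0,0,0,0,0.03],[0,0.001,0,0,0,0,0.03],[0,0.001,0,0,0,0,0.03],[0,0.001,0,0,0,0,0.03],[0,0.001,0,0,0,0,0.03],[0,0.001,0,0,0,0,0.03]]'
python3 - <<'E'
from h import *
plan([.5726,-.2412,.10],0)
p,d=vision.snapshot("wrist"); cv2.imwrite("pics/w2.png",p[:,:,::-1])
E
```

```text
clock: 6.62
eef_pos: [0.4543, 0.1959, 0.0191]
tcp_rot: [-180.0, -0.0, 0.1]
force: [0.4, -1.5, 6.5]
gripper_width: 0.043
shift [ 0.1177  0.4373 -0.0809] rv [-0.0001 -0.0007  0.0016] rows>= 11.0 at [0.4543 0.1959 0.0191] rot [-1.7999e+02 -4.0000e-02  9.0000e-02] j [ -25.   39.   -5.  128.   14.   13. -132.] w 0.043 t 6.6167
```

View pics/w2.png

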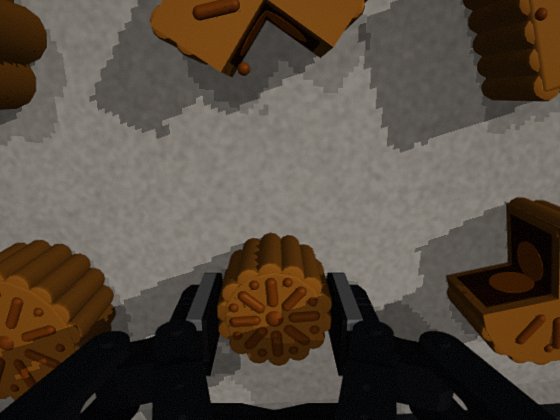

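```bash
python3 -m handwheel '[[0,0,-0.012,0,0,0,0.03],[0,0,-0.035,0,0,0,0.03],[0,0,-0.06,0,0,0,0.03],[0.003,0.01,-0.085,0,0,0,0.03],[0.01,0.037,-0.1,0,0,0,0.03],[0.019,0.07,-0.1,0,0,0,0.03],[0.028,0.103,-0.1,0,0,0,0.03],[0.037,0.136,-0.1,0,0,0,0.03]]'
python3 -m handwheel '[[0.009,0.034,0,0,0,0,0.03],[0.018,0.068,0,0,0,0,0.03],[0.028,0.102,0,0,0,0,0.03],[0.037,0.136,0,0,0,0,0.03],[0.046,0.17,0,0,0,0,0.03],[0.055,0.204,0,0,0,0,0.03],[0.064,0.238,0,0,0,0,0.03],[0.072,0.266,0,0,0,0,0.03]]'
python3 -m handwheel '[[0.005,0.018,0,0,0,0,0.03],[0.008,0.03,0,0,0,0,0.03],[0.01,0.035,0,0,0,0,0.03],[0.01,0.036,0,0,0,0,0.03],[0.01,0.036,0,0,0,0,0.03],[0.01,0.036,0,0,0,0,0.03],[0.01,0.036,0,0,0,0,0.03],[0.01,0.036,0,0,0,0,0.03]]'
python3 - <<'E'
from h import *
plan([.5726,-.2412,.021],0)
m=vision.camera_model("wrist");p,d=vision.snapshot("wrist"); cv2.imwrite("pics/w3.png",p[:,:,::-1])
E
```

```text
clock: 7.33
eef_pos: [0.4916, 0.0588, 0.119]
tcp_rot: [-180.0, -0.1, 0.2]
force: [0.8, -0.3, -0.6]
gripper_width: 0.0431
clock: 8.0
eef_pos: [0.5636, -0.2092, 0.1183]
tcp_rot: [179.9, 0.0, -0.0]
force: [0.5, 0.1, -0.6]
gripper_width: 0.0428
clock: 8.67
eef_pos: [0.5738, -0.2402, 0.1184]
tcp_rot: [-180.0, 0.0, 0.2]
force: [1.2, 0.3, -1.3]
gripper_width: 0.0429
shift [-0.0012  0.0011  0.0974] rv [-0.0006  0.0004  0.0041] rows>= 2.3 at [ 0.5738 -0.2402  0.1184] rot [-1.7996e+02  2.0000e-02  2.3000e-01] j [ 28.  35. -14. 110.  14.  36. -84.] w 0.0429 t 8.6667
```

View pics/w3.png

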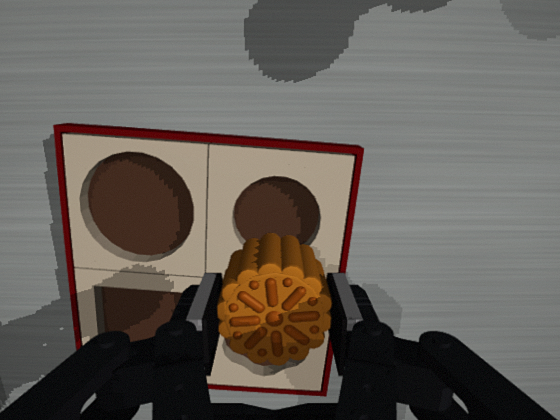

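The cake is held level over the small round well (the well's top edge shows at (278,205) px). I lower it.

```bash
python3 -m handwheel '[[-0.001,0.001,0.012,0,0,0,0.03],[-0.001,0.001,0.03,0,0,0,0.03],[-0.001,0.001,0.048,0,0,0,0.03],[-0.001,0.001,0.064,0,0,0,0.03],[-0.001,0.001,0.076,0,0,0,0.03],[-0.001,0.001,0.084,0,0,0,0.03],[-0.001,0.001,0.087,0,0,0,0.03],[-0.001,0.001,0.087,0,0,0,0.03]]'
python3 - <<'E'
from h import *
plan([.5726,-.2412,.021],0)
m=vision.camera_model("wrist");p,d=vision.snapshot("wrist"); cv2.imwrite("pics/w4.png",p[:,:,::-1])
E
```

```text
clock: 9.38
eef_pos: [0.5725, -0.2426, 0.0305]
tcp_rot: [-180.0, 0.1, 0.1]
force: [0.7, 0.2, -0.3]
gripper_width: 0.0429
shift [ 0.0001 -0.0014  0.0095] rv [-0.0004  0.0012  0.002 ] rows>= 0.2 at [ 0.5725 -0.2426  0.0305] rot [-1.7997e+02  7.0000e-02  1.1000e-01] j [ 26.  42. -11. 112.  16.  27. -86.] w 0.0429 t 9.3833
```

View pics/w4.png

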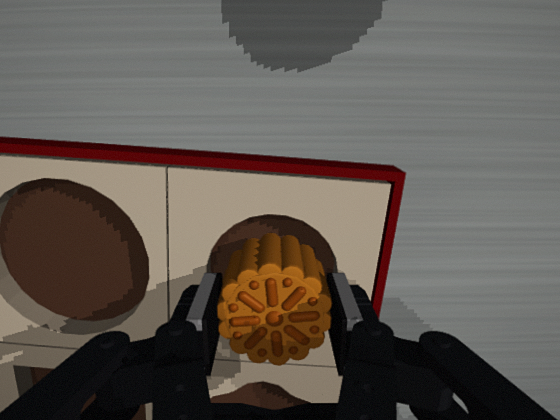

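The cake sits centred in the mouth of the well at (275,275) px. I lower the last bit gently.

```bash
python3 -m handwheel '[[0,-0.001,0.002,0,0,0,0.03],[0,-0.001,0.004,0,0,0,0.03],[0,-0.001,0.006,0,0,0,0.03],[0,-0.001,0.0075,0,0,0,0.03],[0,-0.001,0.0085,0,0,0,0.03],[0,-0.001,0.009,0,0,0,0.03],[0,-0.001,0.0092,0,0,0,0.03],[0,-0.001,0.0092,0,0,0,0.03]]'
```

```text
clock: 10.1
eef_pos: [0.5728, -0.2418, 0.0221]
tcp_rot: [180.0, -0.0, 0.1]
force: [-0.6, 0.2, 0.1]
gripper_width: 0.0431
```

```bash
python3 -m handwheel '[[0,0,0.0003,0,0,0,0.03],[0,0,0.0006,0,0,0,0.03],[0,0,0.0009,0,0,0,0.03],[0,0,0.0012,0,0,0,0.03],[0,0,0.0015,0,0,0,0.03],[0,0,0.0018,0,0,0,0.03],[0,0,0.002,0,0,0,0.03],[0,0,0.002,0,0,0,0.03]]'
```

```text
clock: 10.77
eef_pos: [0.5729, -0.2418, 0.0211]
tcp_rot: [180.0, 0.0, 0.1]
force: [-1.9, -0.2, 7.8]
gripper_width: 0.0435
```

Contact, as predicted, at z=0.021. I release and lift.

```bash
python3 -m handwheel '[[0,0,0,0,0,0,0.05],[0,0,0,0,0,0,0.06],[0,0,0,0,0,0,0.07],[0,0,0,0,0,0,0.07],[0,0,0,0,0,0,0.07],[0,0,-0.006,0,0,0,0.07],[0,0,-0.025,0,0,0,0.07],[0,0,-0.055,0,0,0,0.07]]'
python3 -m handwheel '[[0,-0.01,-0.03,0,0,0,0.085],[0,-0.035,-0.05,0,0,0,0.085],[0,-0.07,-0.06,0,0,0,0.085],[0,-0.105,-0.06,0,0,0,0.085],[0,-0.14,-0.06,0,0,0,0.085],[0,-0.17,-0.06,0,0,0,0.085],[0,-0.19,-0.06,0,0,0,0.085],[0,-0.195,-0.06,0,0,0,0.085]]'
python3 - <<'E'
from h import *
p,d=vision.snapshot("wrist"); cv2.imwrite("pics/w5.png",p[:,:,::-1])
for y in (20.4,-69.6): plan([.5655,.0955,.10],y)
E
```

```text
clock: 11.43
eef_pos: [0.5706, -0.241, 0.0733]
tcp_rot: [-179.9, 0.3, 0.1]
force: [1.1, -0.7, -0.1]
gripper_width: 0.07
clock: 12.1
eef_pos: [0.5726, -0.041, 0.1358]
tcp_rot: [-179.8, -0.1, 0.5]
force: [-0.4, 0.0, -0.3]
gripper_width: 0.0852
shift [-0.006  -0.138   0.0359] rv [-0.0018 -0.001  -0.3481] rows>= 3.4 at [ 0.5726 -0.0425  0.1357] rot [-1.7989e+02 -4.0000e-02  4.6000e-01] j [  10.   31.  -14.  116.   12.   35. -102.] w 0.085 t 12.15
shift [-0.006  -0.138   0.0359] rv [-2.1000e-03  5.0000e-04  1.2227e+00] rows>= 9.8 at [ 0.5726 -0.0425  0.1357] rot [-1.7989e+02 -4.0000e-02  4.6000e-01] j [  10.   31.  -14.  116.   12.   35. -102.] w 0.085 t 12.15
```

View pics/w5.png

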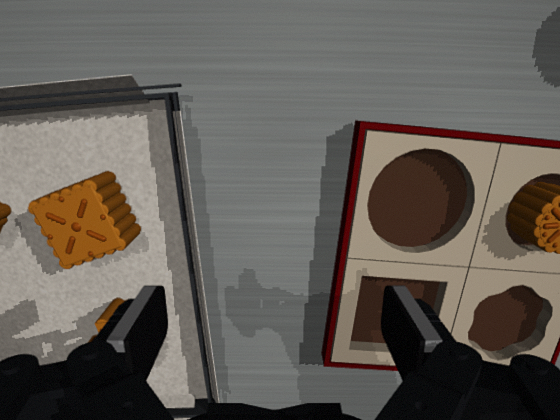

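The small round lies in its well, upper right at (545,220) px. The square on the tray at (85,225) matches the measured 20° yaw. I move over the square and take a closer look.

```bash
python3 -m handwheel '[[-0.001,-0.02,0,0,0,-0.06,0.078],[-0.002,-0.045,0.005,0,0,-0.13,0.078],[-0.004,-0.075,0.01,0,0,-0.2,0.078],[-0.005,-0.1,0.015,0,0,-0.27,0.078],[-0.006,-0.122,0.02,0,0,-0.32,0.078],[-0.006,-0.134,0.02,0,0,-0.348,0.078],[-0.006,-0.138,0.02,0,0,-0.348,0.078],[-0.006,-0.138,0.02,0,0,-0.348,0.078]]'
python3 cakes.py pics/w6.png | grep -E "^\[|square"; python3 - <<'E'
from h import *
plan([.5655,.0955,.016],20.4)
E
```

```text
clock: 12.82
eef_pos: [0.5666, 0.0911, 0.1153]
tcp_rot: [180.0, -0.0, 20.0]
force: [-0.2, -0.8, 0.6]
gripper_width: 0.0782
[0.56661858 0.0911031  0.11526828] 1.8661871480389798 12.8167
cake_square 0.76 [268. 220.] z 0.038 0.0149 rect [565.9  95.6] [53.7 52.3] 20.7 circ 565.9 95.4 35.1 mean [567.3  95.9] ph6 21.7
cake_square_cut 0.65 [112. 167.] z 0.0379 0.0109 rect [561.8 198.8] [53.7 53.3] 57.3 circ 562.3 198.6 35.0 mean [568.5 199.6] ph6 -16.6
shift [ 0.0011 -0.0058  0.0992] rv [ 0.0007  0.0001 -0.0084] rows>= 2.4 at [0.5664 0.0898 0.1152] rot [1.7996e+02 1.0000e-02 1.9920e+01] j [  -1.   33.  -18.  116.   18.   33. -101.] w 0.0782 t 13.1667
```

View pics/w6.png

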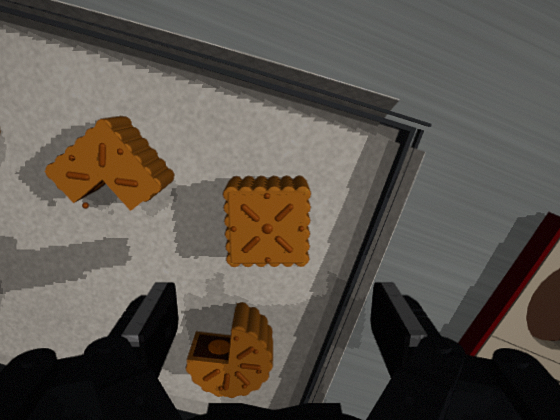

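The square at (268,220) px is square to the jaws, and its re-measured centre is (0.566, 0.0956). I descend.

```bash
python3 -m handwheel '[[0.0003,-0.002,0.008,0,0,-0.008,0.078],[0.001,-0.004,0.024,0,0,-0.008,0.078],[0.001,-0.006,0.044,0,0,-0.008,0.078],[0.001,-0.006,0.062,0,0,-0.008,0.078],[0.001,-0.006,0.078,0,0,-0.008,0.078],[0.001,-0.006,0.09,0,0,-0.008,0.078],[0.001,-0.006,0.097,0,0,-0.008,0.078],[0.001,-0.006,0.099,0,0,-0.008,0.078]]'
python3 - <<'E'
from h import *
plan([.5658,.0956,.016],20.5)
p,d=vision.snapshot("wrist"); cv2.imwrite("pics/w7.png",p[:,:,::-1])
E
```

```text
clock: 13.83
eef_pos: [0.5643, 0.097, 0.0147]
tcp_rot: [-180.0, 0.1, 20.5]
force: [-0.3, -0.7, -0.4]
gripper_width: 0.0779
shift [ 0.0009  0.0018 -0.0013] rv [-0.0002  0.0022  0.0003] rows>= 0.1 at [0.5643 0.097  0.0147] rot [-1.7999e+02  1.2000e-01  2.0520e+01] j [  -5.   42.  -12.  118.   22.   22. -105.] w 0.0779 t 13.8333
```

View pics/w7.png

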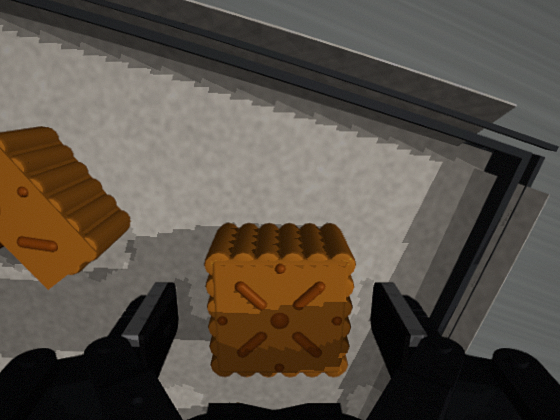

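The square at (280,315) px is centred between the pads with clear gaps. I close the fingers.

```bash
python3 -m handwheel '[[0.001,0.001,-0.001,0,0,0,0.04],[0.001,0.001,-0.001,0,0,0,0.04],[0.001,0.001,-0.001,0,0,0,0.04],[0.001,0.001,-0.001,0,0,0,0.04],[0.001,0.001,-0.001,0,0,0,0.04],[0.001,0.001,-0.001,0,0,0,0.04],[0.001,0.001,-0.001,0,0,0,0.04],[0.001,0.001,-0.001,0,0,0,0.04]]'
python3 - <<'E'
from h import *
plan([.4847,-.14,.116],-4)
E
```

```text
clock: 14.55
eef_pos: [0.5676, 0.0967, 0.0184]
tcp_rot: [180.0, -0.1, 20.5]
force: [-0.2, -0.1, 6.9]
gripper_width: 0.052
shift [-0.1602  0.1928 -0.0979] rv [-1.000e-04 -2.600e-03  4.274e-01] rows>= 6.5 at [0.5676 0.0967 0.0184] rot [ 1.7997e+02 -1.5000e-01  2.0490e+01] j [  -5.   42.  -13.  118.   22.   22. -105.] w 0.052 t 14.55
```

```bash
python3 -m handwheel '[[0,0,-0.012,0,0,0,0.04],[0,0,-0.035,0,0,0,0.04],[0,0,-0.06,0,0,0,0.04],[-0.007,0.008,-0.085,0,0,0.04,0.04],[-0.022,0.027,-0.098,0,0,0.1,0.04],[-0.043,0.052,-0.098,0,0,0.16,0.04],[-0.064,0.077,-0.098,0,0,0.22,0.04],[-0.085,0.103,-0.098,0,0,0.28,0.04]]'
python3 - <<'E'
from h import *
plan([.4867,-.14,.116],-4)
E
```

```text
clock: 15.22
eef_pos: [0.5222, -0.0305, 0.1163]
tcp_rot: [180.0, -0.1, 4.4]
force: [-1.3, -0.3, -1.4]
gripper_width: 0.0522
shift [-0.0437  0.1064  0.0002] rv [-0.     -0.0011  0.1459] rows>= 2.8 at [ 0.5222 -0.0305  0.1163] rot [ 1.80e+02 -6.00e-02  4.36e+00] j [   9.   30.  -14.  123.   15.   29. -102.] w 0.0522 t 15.2167
```

```bash
python3 -m handwheel '[[-0.013,0.03,0,0,0,0.04,0.04],[-0.024,0.058,0,0,0,0.08,0.04],[-0.034,0.083,0,0,0,0.12,0.04],[-0.04,0.098,0,0,0,0.146,0.04],[-0.043,0.105,0,0,0,0.146,0.04],[-0.0437,0.1064,0,0,0,0.146,0.04],[-0.0437,0.1064,0,0,0,0.146,0.04],[-0.0437,0.1064,0,0,0,0.146,0.04]]'
python3 - <<'E'
from h import *
plan([.4867,-.14,.030],-4)
p,d=vision.snapshot("wrist"); cv2.imwrite("pics/w8.png",p[:,:,::-1])
E
```

```text
clock: 15.88
eef_pos: [0.4883, -0.1376, 0.1154]
tcp_rot: [-179.9, -0.0, -3.8]
force: [0.8, 0.4, -1.0]
gripper_width: 0.0519
shift [-0.0015  0.0026  0.0854] rv [-0.001  -0.0009  0.0042] rows>= 2.0 at [ 0.4883 -0.1376  0.1154] rot [-1.7994e+02 -5.0000e-02 -3.7600e+00] j [ 20.  29. -13. 125.  14.  27. -97.] w 0.0519 t 15.8833
```

View pics/w8.png

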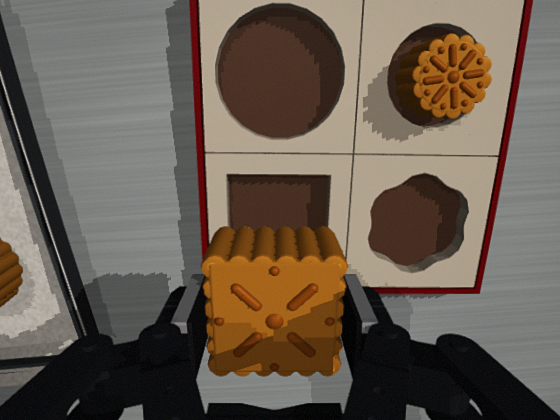

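The square is held level and parallel to its well, whose top edge is at (278,178) px. The small round sits in its own well at (455,75). I lower the square.

```bash
python3 -m handwheel '[[-0.001,0.001,0.01,0,0,0.004,0.04],[-0.001,0.002,0.026,0,0,0.004,0.04],[-0.001,0.002,0.044,0,0,0.004,0.04],[-0.001,0.002,0.06,0,0,0.004,0.04],[-0.001,0.002,0.072,0,0,0.004,0.04],[-0.001,0.002,0.08,0,0,0.004,0.04],[-0.001,0.002,0.083,0,0,0.004,0.04],[-0.001,0.002,0.083,0,0,0.004,0.04]]'
python3 - <<'E'
from h import *
plan([.4867,-.14,.0205],-4)
p,d=vision.snapshot("wrist"); cv2.imwrite("pics/w9.png",p[:,:,::-1])
E
```

```text
clock: 16.6
eef_pos: [0.4861, -0.1403, 0.0312]
tcp_rot: [-180.0, 0.1, -4.1]
force: [-0.6, 0.1, -1.0]
gripper_width: 0.0522
shift [ 0.0006 -0.0004  0.0107] rv [-0.0004  0.0016 -0.0011] rows>= 0.3 at [ 0.4861 -0.1403  0.0312] rot [-1.7998e+02  9.0000e-02 -4.0600e+00] j [  17.   38.   -8.  127.   17.   17. -100.] w 0.0522 t 16.6
```

View pics/w9.png

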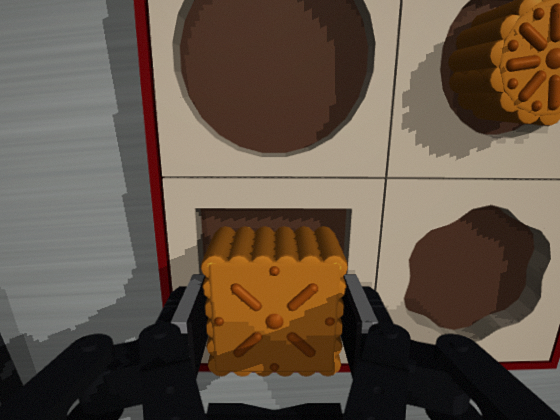

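The square is centred in the mouth of its well, with about 7 px on each side. I set it down.

```bash
python3 -m handwheel '[[0,0,0.002,0,0,0,0.04],[0,0,0.004,0,0,0,0.04],[0,0,0.006,0,0,0,0.04],[0,0,0.0075,0,0,0,0.04],[0,0,0.009,0,0,0,0.04],[0,0,0.0097,0,0,0,0.04],[0,0,0.0102,0,0,0,0.04],[0,0,0.0105,0,0,0,0.04]]'
```

```text
clock: 17.32
eef_pos: [0.4864, -0.1411, 0.0216]
tcp_rot: [180.0, 0.0, -4.1]
force: [-0.7, 0.3, -1.2]
gripper_width: 0.0516
```

```bash
python3 -m handwheel '[[0,0,0.0003,0,0,0,0.04],[0,0,0.0006,0,0,0,0.04],[0,0,0.0009,0,0,0,0.04],[0,0,0.0012,0,0,0,0.04],[0,0,0.0015,0,0,0,0.04],[0,0,0.0018,0,0,0,0.04],[0,0,0.002,0,0,0,0.04],[0,0,0.002,0,0,0,0.04]]'
```

```text
clock: 17.98
eef_pos: [0.4864, -0.1411, 0.0204]
tcp_rot: [180.0, -0.0, -4.1]
force: [-0.9, 0.7, 7.4]
gripper_width: 0.052
```

Contact came at the expected height. I release, lift and head for the flower.

```bash
python3 -m handwheel '[[0,0,0,0,0,0,0.055],[0,0,0,0,0,0,0.065],[0,0,0,0,0,0,0.072],[0,0,0,0,0,0,0.072],[0,0,0,0,0,0,0.072],[0,0,-0.006,0,0,0,0.072],[0,0,-0.025,0,0,0,0.072],[0,0,-0.055,0,0,0,0.072]]'
python3 -m handwheel '[[0,-0.01,-0.03,0,0,0,0.078],[0.005,-0.04,-0.05,0,0,0.05,0.078],[0.01,-0.08,-0.06,0,0,0.1,0.078],[0.015,-0.12,-0.06,0,0,0.15,0.078],[0.02,-0.16,-0.06,0,0,0.2,0.078],[0.025,-0.2,-0.06,0,0,0.25,0.078],[0.03,-0.24,-0.06,0,0,0.3,0.078],[0.035,-0.28,-0.06,0,0,0.33,0.078]]'
python3 - <<'E'
from h import *
plan([.545,.3125,.13],-23)
E
```

```text
clock: 18.65
eef_pos: [0.4846, -0.1406, 0.0735]
tcp_rot: [-180.0, 0.3, -4.1]
force: [0.6, -0.1, 0.3]
gripper_width: 0.0719
clock: 19.32
eef_pos: [0.5414, 0.1376, 0.1351]
tcp_rot: [180.0, -0.0, -23.2]
force: [-0.1, -0.1, -1.1]
gripper_width: 0.0781
shift [-0.0654 -0.1622  0.0051] rv [ 0.     -0.0001 -0.0027] rows>= 4.2 at [0.5414 0.1376 0.1351] rot [ 1.800e+02 -1.000e-02 -2.315e+01] j [ -14.   30.   -7.  118.    6.   33. -138.] w 0.0781 t 19.3167
```

```bash
python3 -m handwheel '[[-0.014,-0.035,0,0,0,0,0.078],[-0.028,-0.07,0,0,0,0,0.078],[-0.042,-0.103,0,0,0,0,0.078],[-0.053,-0.132,0,0,0,0,0.078],[-0.061,-0.152,0,0,0,0,0.078],[-0.065,-0.16,0,0,0,0,0.078],[-0.0654,-0.162,0,0,0,0,0.078],[-0.0654,-0.162,0,0,0,0,0.078]]'
python3 cakes.py pics/w10.png | grep -E "^\[|flower|large"; python3 - <<'E'
from h import *
plan([.5543,.3125,.016],-23)
E
```

```text
clock: 19.98
eef_pos: [0.5445, 0.3095, 0.1345]
tcp_rot: [179.9, 0.0, -23.0]
force: [-0.5, -1.0, 0.5]
gripper_width: 0.0781
[0.54450464 0.30947465 0.1345056 ] 1.6665150939808413 19.9833
cake_large_round 0.9 [330. 326.] z 0.038 0.0085 rect [440.7 305. ] [60.5 63.3] 80.6 circ 440.5 303.1 32.2 mean [442.6 303.5] ph6 -11.4
cake_flower 0.92 [ 88. 324.] z 0.0336 0.0016 rect [514.4 484.8] [24.4 49.4] 14.5 circ 508.7 483.1 24.9 mean [514.4 481. ] ph6 2.6
cake_flower 0.72 [ 55. 236.] z 0.0338 0.0049 rect [588.5 464.4] [51.6 56.3] 18.8 circ 588.9 464.8 28.5 mean [589.3 463.4] ph6 -10.4
shift [ 0.0071 -0.0071  0.1186] rv [ 0.0007 -0.0001 -0.0028] rows>= 2.9 at [0.545  0.3088 0.1346] rot [ 1.7996e+02 -1.0000e-02 -2.3160e+01] j [ -30.   34.   -6.  109.    5.   37. -152.] w 0.0778 t 20.3333
```

View pics/w10.png

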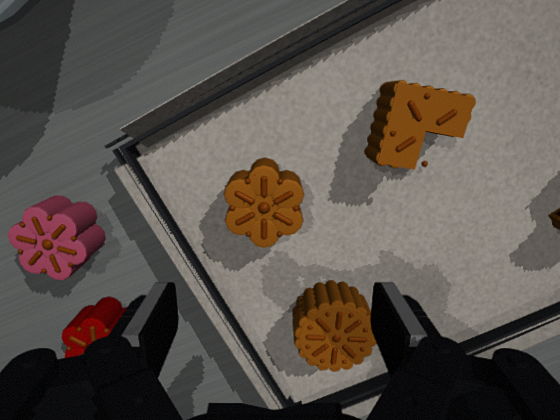

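The flower at (264,208) px has its petal tips pointing up and down in the picture, so the jaws will close on the notch sides, as planned. I check its centre by its top dot.

```bash
python3 - <<'E'
from h import *
m=vision.camera_model("wrist"); print(at_z(m,[[264,208]],.038))
E
python3 -m handwheel '[[0.001,-0.002,0.01,0,0,0,0.078],[0.003,-0.005,0.03,0,0,0,0.078],[0.005,-0.007,0.054,0,0,0,0.078],[0.007,-0.007,0.076,0,0,0,0.078],[0.007,-0.007,0.095,0,0,0,0.078],[0.007,-0.007,0.108,0,0,0,0.078],[0.007,-0.007,0.115,0,0,0,0.078],[0.007,-0.007,0.117,0,0,0,0.078]]'
python3 - <<'E'
from h import *
plan([.5543,.3125,.016],-23)
p,d=vision.snapshot("wrist"); cv2.imwrite("pics/w11.png",p[:,:,::-1])
E
```

```text
[[0.55499462 0.31188001 0.038     ]]
clock: 21.0
eef_pos: [0.5531, 0.3136, 0.016]
tcp_rot: [179.9, 0.1, -23.0]
force: [-0.3, -0.5, -0.0]
gripper_width: 0.0782
shift [ 0.0015  0.0006 -0.    ] rv [ 0.002   0.0014 -0.0007] rows>= 0.0 at [0.5531 0.3136 0.016 ] rot [ 1.7989e+02  8.0000e-02 -2.3040e+01] j [ -31.   44.   -4.  110.    7.   26. -153.] w 0.0782 t 21.0
```

View pics/w11.png

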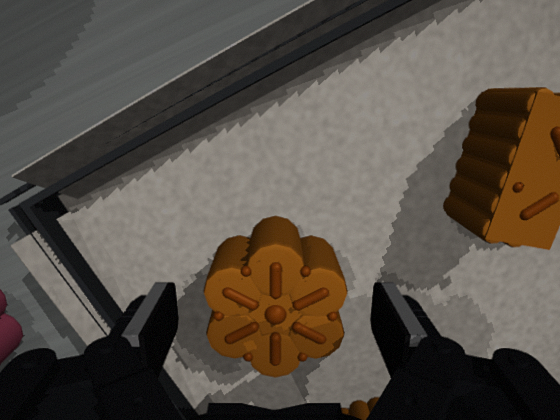

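The flower at (275,315) px is centred, with its notches facing the pads. I close the fingers.

```bash
python3 -m handwheel '[[0.001,0,0,0,0,0,0.035],[0.001,0,0,0,0,0,0.035],[0.001,0,0,0,0,0,0.035],[0.001,0,0,0,0,0,0.035],[0.001,0,0,0,0,0,0.035],[0.001,0,0,0,0,0,0.035],[0.001,0,0,0,0,0,0.035],[0.001,0,0,0,0,0,0.035]]'
python3 - <<'E'
from h import *
plan([.4779,-.2348,.118],-4)
p,d=vision.snapshot("wrist"); cv2.imwrite("pics/w12.png",p[:,:,::-1])
E
```

```text
clock: 21.72
eef_pos: [0.5561, 0.3143, 0.0192]
tcp_rot: [-179.9, -0.1, -23.1]
force: [-0.0, -1.3, 6.5]
gripper_width: 0.0508
shift [ 0.1432  0.5356 -0.0998] rv [-0.0021 -0.0022 -0.3325] rows>= 13.5 at [0.5561 0.3143 0.0192] rot [-1.7986e+02 -1.1000e-01 -2.3050e+01] j [ -31.   44.   -4.  110.    7.   26. -153.] w 0.0508 t 21.7167
```

View pics/w12.png

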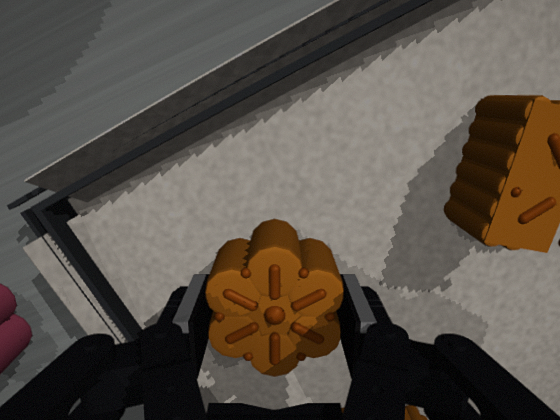

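```bash
python3 -m handwheel '[[0,0,-0.012,0,0,0,0.035],[0,0,-0.035,0,0,0,0.035],[0,0,-0.06,0,0,0,0.035],[0.003,0.01,-0.085,0,0,-0.02,0.035],[0.01,0.039,-0.1,0,0,-0.05,0.035],[0.019,0.072,-0.1,0,0,-0.08,0.035],[0.028,0.106,-0.1,0,0,-0.11,0.035],[0.037,0.14,-0.1,0,0,-0.14,0.035]]'
python3 - <<'E'
from h import *
plan([.4779,-.2348,.118],-4)
E
```

```text
clock: 22.43
eef_pos: [0.5338, 0.1692, 0.1189]
tcp_rot: [-180.0, -0.1, -14.9]
force: [-0.2, 0.3, -1.3]
gripper_width: 0.0512
shift [0.0497 0.4048 0.0007] rv [-0.0006 -0.0014 -0.1898] rows>= 9.8 at [0.5338 0.1692 0.1189] rot [-1.7996e+02 -8.0000e-02 -1.4880e+01] j [ -16.   31.   -9.  118.    9.   31. -136.] w 0.0512 t 22.4333
```

```bash
python3 -m handwheel '[[0.004,0.035,0,0,0,-0.02,0.035],[0.009,0.07,0,0,0,-0.04,0.035],[0.013,0.105,0,0,0,-0.07,0.035],[0.017,0.14,0,0,0,-0.1,0.035],[0.021,0.175,0,0,0,-0.13,0.035],[0.026,0.21,0,0,0,-0.16,0.035],[0.03,0.245,0,0,0,-0.19,0.035],[0.034,0.28,0,0,0,-0.19,0.035]]'
python3 -m handwheel '[[0.004,0.033,0,0,0,0,0.035],[0.008,0.063,0,0,0,0,0.035],[0.011,0.09,0,0,0,0,0.035],[0.014,0.11,0,0,0,0,0.035],[0.015,0.12,0,0,0,0,0.035],[0.0157,0.1245,0,0,0,0,0.035],[0.0157,0.1245,0,0,0,0,0.035],[0.0157,0.1245,0,0,0,0,0.035]]'
python3 - <<'E'
from h import *
plan([.4779,-.2348,.03],-4)
p,d=vision.snapshot("wrist"); cv2.imwrite("pics/w13.png",p[:,:,::-1])
E
```

```text
clock: 23.1
eef_pos: [0.4938, -0.1106, 0.1183]
tcp_rot: [180.0, -0.0, -4.1]
force: [1.0, -0.1, -0.7]
gripper_width: 0.051
clock: 23.77
eef_pos: [0.501, -0.2326, 0.1177]
tcp_rot: [-179.9, 0.0, -4.0]
force: [0.3, 1.6, -1.2]
gripper_width: 0.0509
shift [-0.0229  0.0039  0.0877] rv [-0.001   0.0003 -0.0007] rows>= 2.2 at [ 0.501  -0.2326  0.1177] rot [-1.7994e+02  2.0000e-02 -4.0400e+00] j [ 31.  31. -15. 119.  15.  31. -88.] w 0.0509 t 23.7667
```

View pics/w13.png

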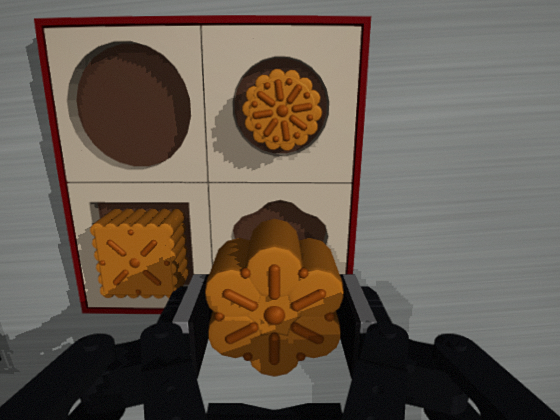

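The square (135,260) and small round (283,110) sit in their wells. I'm 23 mm too far in x over the flower well, so I correct that while lowering.

```bash
python3 -m handwheel '[[-0.008,0.001,0.003,0,0,0,0.035],[-0.018,0.002,0.012,0,0,0,0.035],[-0.023,0.003,0.026,0,0,0,0.035],[-0.023,0.003,0.042,0,0,0,0.035],[-0.023,0.003,0.058,0,0,0,0.035],[-0.023,0.003,0.072,0,0,0,0.035],[-0.023,0.003,0.082,0,0,0,0.035],[-0.023,0.003,0.085,0,0,0,0.035]]'
python3 - <<'E'
from h import *
plan([.4779,-.2348,.0212],-4)
p,d=vision.snapshot("wrist"); cv2.imwrite("pics/w14.png",p[:,:,::-1])
E
```

```text
clock: 24.48
eef_pos: [0.4766, -0.234, 0.0311]
tcp_rot: [-179.9, 0.2, -4.0]
force: [-0.1, -0.2, -0.6]
gripper_width: 0.0512
shift [0.0014 0.0007 0.0099] rv [-0.0012  0.0031 -0.0006] rows>= 0.2 at [ 0.4766 -0.234   0.0311] rot [-179.93    0.18   -4.04] j [ 29.  39. -10. 123.  19.  19. -91.] w 0.0512 t 24.4833
```

View pics/w14.png

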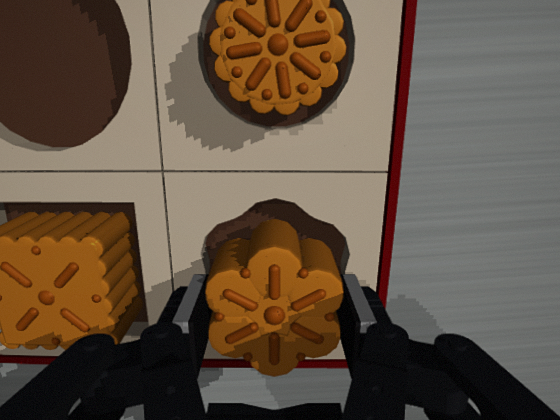

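The flower and its well line up, with the well's top lobe near (272,205) px. I set the cake down.

```bash
python3 -m handwheel '[[0,0,0.002,0,0,0,0.035],[0.001,0.0005,0.004,0,0,0,0.035],[0.001,0.0005,0.006,0,0,0,0.035],[0.001,0.0005,0.0075,0,0,0,0.035],[0.001,0.0005,0.009,0,0,0,0.035],[0.001,0.0005,0.0098,0,0,0,0.035],[0.001,0.0005,0.0104,0,0,0,0.035],[0.001,0.0005,0.0108,0,0,0,0.035]]'
```

```text
clock: 25.2
eef_pos: [0.4789, -0.2362, 0.0218]
tcp_rot: [180.0, -0.0, -4.1]
force: [0.2, -0.1, 0.2]
gripper_width: 0.0507
```

```bash
python3 -m handwheel '[[0,0,0.0003,0,0,0,0.035],[0,0,0.0006,0,0,0,0.035],[0,0,0.0009,0,0,0,0.035],[0,0,0.0012,0,0,0,0.035],[0,0,0.0014,0,0,0,0.035],[0,0,0.0016,0,0,0,0.035],[0,0,0.0016,0,0,0,0.035],[0,0,0.0016,0,0,0,0.035]]'
```

```text
clock: 25.87
eef_pos: [0.4789, -0.2361, 0.0212]
tcp_rot: [180.0, -0.0, -4.1]
force: [-2.0, 0.8, 9.1]
gripper_width: 0.0512
```

```bash
python3 -m handwheel '[[0,0,0,0,0,0,0.055],[0,0,0,0,0,0,0.065],[0,0,0,0,0,0,0.07],[0,0,0,0,0,0,0.07],[0,0,0,0,0,0,0.07],[0,0,-0.006,0,0,0,0.07],[0,0,-0.025,0,0,0,0.07],[0,0,-0.055,0,0,0,0.07]]'
python3 -m handwheel '[[0.005,-0.01,-0.03,0,0,0,0.085],[0.01,-0.04,-0.05,0,0,0,0.085],[0.015,-0.078,-0.06,0,0,0,0.085],[0.018,-0.118,-0.06,0,0,0,0.085],[0.02,-0.158,-0.06,0,0,0,0.085],[0.022,-0.198,-0.06,0,0,0,0.085],[0.024,-0.238,-0.06,0,0,0,0.085],[0.025,-0.278,-0.06,0,0,0,0.085]]'
python3 - <<'E'
from h import *
plan([.441,.303,.13],-4)
E
```

```text
clock: 26.53
eef_pos: [0.477, -0.2353, 0.0739]
tcp_rot: [-179.9, 0.3, -4.1]
force: [0.5, -0.1, -0.2]
gripper_width: 0.0702
clock: 27.2
eef_pos: [0.5239, 0.0412, 0.1357]
tcp_rot: [-180.0, -0.0, -4.1]
force: [1.4, 0.3, -0.7]
gripper_width: 0.0844
shift [-0.1016 -0.2551  0.0057] rv [-0.     -0.0006 -0.0026] rows>= 6.6 at [0.5239 0.0412 0.1357] rot [-1.80e+02 -3.00e-02 -4.15e+00] j [   1.   28.  -14.  122.   13.   31. -117.] w 0.0844 t 27.2
```

```bash
python3 -m handwheel '[[-0.013,-0.037,0,0,0,0,0.085],[-0.028,-0.074,0,0,0,0,0.085],[-0.043,-0.111,0,0,0,0,0.085],[-0.058,-0.148,0,0,0,0,0.085],[-0.073,-0.185,0,0,0,0,0.085],[-0.087,-0.22,0,0,0,0,0.085],[-0.097,-0.245,0,0,0,0,0.085],[-0.1016,-0.255,0,0,0,0,0.085]]'
python3 -m handwheel '[[0,0,0,0,0,0,0.085],[0,0,0,0,0,0,0.085],[0,0,0,0,0,0,0.085],[0,0,0,0,0,0,0.085],[0,0,0,0,0,0,0.085],[0,0,0,0,0,0,0.085],[0,0,0,0,0,0,0.085],[0,0,0,0,0,0,0.085]]'
python3 cakes.py pics/w15.png | grep -E "^\[|large"; python3 - <<'E'
from h import *
plan([.441,.303,.014],-4)
E
```

```text
clock: 27.87
eef_pos: [0.4389, 0.3068, 0.1359]
tcp_rot: [-179.8, -0.0, -3.7]
force: [0.2, 1.2, -0.0]
gripper_width: 0.0849
clock: 28.53
eef_pos: [0.4411, 0.3005, 0.1352]
tcp_rot: [180.0, 0.0, -4.2]
force: [-0.1, -0.4, 0.4]
gripper_width: 0.0851
[0.4411474 0.3004755 0.1351954] 0.2989044001928232 28.5333
cake_large_round 0.75 [268. 213.] z 0.0382 0.0181 rect [441.1 303.4] [61.6 61.8] 7.4 circ 440.5 303.8 31.7 mean [442.  303.5] ph6 16.1
shift [ 0.     -0.0019  0.1212] rv [-0.      0.0001 -0.0022] rows>= 2.9 at [0.4408 0.3011 0.1352] rot [-180.      0.     -4.12] j [ -29.   29.  -13.  121.   12.   32. -145.] w 0.085 t 28.8833
```

View pics/w15.png

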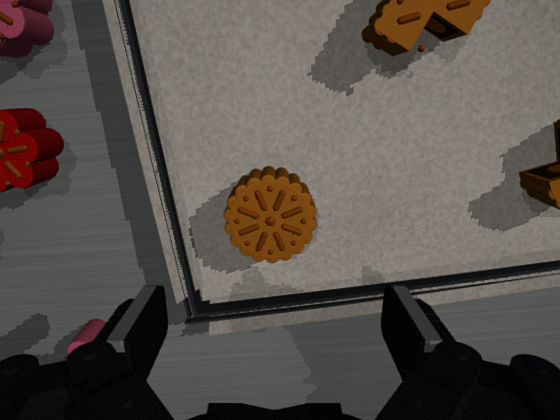

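The large round at (270,215) px is clear of the rim, and its centre is (0.441, 0.3035). I descend.

```bash
python3 -m handwheel '[[0,-0.001,0.01,0,0,0,0.085],[0,-0.002,0.03,0,0,0,0.085],[0,-0.002,0.054,0,0,0,0.085],[0,-0.002,0.078,0,0,0,0.085],[0,-0.002,0.098,0,0,0,0.085],[0,-0.002,0.111,0,0,0,0.085],[0,-0.002,0.118,0,0,0,0.085],[0,-0.002,0.12,0,0,0,0.085]]'
python3 - <<'E'
from h import *
plan([.441,.3035,.014],-4)
p,d=vision.snapshot("wrist"); cv2.imwrite("pics/w16.png",p[:,:,::-1])
E
```

```text
clock: 29.55
eef_pos: [0.4402, 0.3026, 0.0135]
tcp_rot: [179.9, 0.1, -4.1]
force: [-1.0, -0.4, -0.3]
gripper_width: 0.0849
shift [ 0.0008 -0.0009 -0.0005] rv [ 0.0018  0.002  -0.0019] rows>= 0.0 at [0.4402 0.3026 0.0135] rot [ 1.7989e+02  1.2000e-01 -4.1100e+00] j [ -34.   41.   -7.  123.   16.   17. -149.] w 0.0849 t 29.55
```

View pics/w16.png

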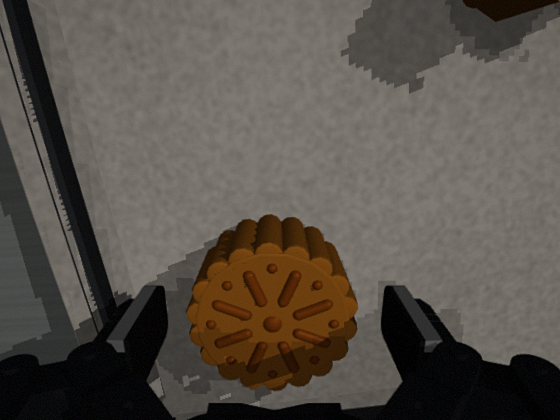

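The large round at (272,320) px is between the pads. I close the fingers.

```bash
python3 -m handwheel '[[0,-0.001,-0.001,0,0,0,0.05],[0,-0.001,-0.001,0,0,0,0.05],[0,-0.001,-0.001,0,0,0,0.05],[0,-0.001,-0.001,0,0,0,0.05],[0,-0.001,-0.001,0,0,0,0.05],[0,-0.001,-0.001,0,0,0,0.05],[0,-0.001,-0.001,0,0,0,0.05],[0,-0.001,-0.001,0,0,0,0.05]]'
python3 - <<'E'
from h import *
plan([.579,-.1465,.118],-4)
p,d=vision.snapshot("wrist"); cv2.imwrite("pics/w17.png",p[:,:,::-1])
E
```

```text
clock: 30.27
eef_pos: [0.4417, 0.3045, 0.0177]
tcp_rot: [-179.9, -0.1, -4.1]
force: [-1.3, -0.3, 6.8]
gripper_width: 0.0609
shift [ 0.1697  0.4398 -0.1006] rv [-0.0013 -0.0016 -0.0024] rows>= 11.6 at [0.4417 0.3045 0.0177] rot [-1.7993e+02 -9.0000e-02 -4.1400e+00] j [ -34.   40.   -7.  123.   16.   17. -149.] w 0.0609 t 30.2667
```

View pics/w17.png

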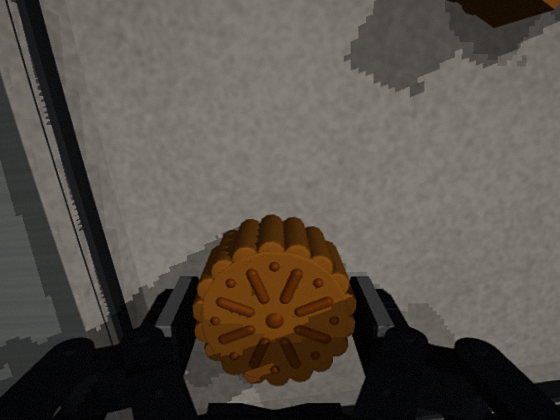

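```bash
python3 -m handwheel '[[0,0,-0.012,0,0,0,0.05],[0,0,-0.035,0,0,0,0.05],[0,0,-0.06,0,0,0,0.05],[0.004,0.009,-0.085,0,0,0,0.05],[0.014,0.036,-0.1,0,0,0,0.05],[0.026,0.068,-0.1,0,0,0,0.05],[0.038,0.1,-0.1,0,0,0,0.05],[0.051,0.132,-0.1,0,0,0,0.05]]'
python3 -m handwheel '[[0.012,0.032,0,0,0,0,0.05],[0.025,0.064,0,0,0,0,0.05],[0.037,0.096,0,0,0,0,0.05],[0.049,0.128,0,0,0,0,0.05],[0.062,0.16,0,0,0,0,0.05],[0.074,0.192,0,0,0,0,0.05],[0.086,0.224,0,0,0,0,0.05],[0.097,0.252,0,0,0,0,0.05]]'
python3 - <<'E'
from h import *
plan([.58,-.1465,.118],-4)
E
```

```text
clock: 30.98
eef_pos: [0.4828, 0.1675, 0.1178]
tcp_rot: [-180.0, -0.1, -4.1]
force: [-0.1, -0.0, -1.9]
gripper_width: 0.0613
clock: 31.65
eef_pos: [0.5611, -0.0927, 0.1172]
tcp_rot: [179.9, -0.1, -4.2]
force: [0.1, -0.7, -1.7]
gripper_width: 0.0612
shift [ 0.0228  0.0522 -0.0007] rv [ 0.001  -0.0009 -0.0043] rows>= 1.4 at [ 0.5611 -0.0927  0.1172] rot [ 1.7995e+02 -5.0000e-02 -4.2400e+00] j [  16.   32.  -16.  117.   16.   33. -105.] w 0.0612 t 31.65
```

```bash
python3 -m handwheel '[[0.01,0.023,0,0,0,0,0.05],[0.017,0.039,0,0,0,0,0.05],[0.021,0.049,0,0,0,0,0.05],[0.023,0.053,0,0,0,0,0.05],[0.023,0.053,0,0,0,0,0.05],[0.023,0.053,0,0,0,0,0.05],[0.023,0.053,0,0,0,0,0.05],[0.023,0.053,0,0,0,0,0.05]]'
python3 - <<'E'
from h import *
plan([.58,-.1465,.03],-4)
p,d=vision.snapshot("wrist"); cv2.imwrite("pics/w18.png",p[:,:,::-1])
E
```

```text
clock: 32.32
eef_pos: [0.5798, -0.1422, 0.1162]
tcp_rot: [-180.0, 0.0, -4.0]
force: [0.1, -0.1, -1.1]
gripper_width: 0.0608
shift [0.0005 0.0044 0.0862] rv [-0.0008  0.0006  0.0004] rows>= 2.1 at [ 0.5798 -0.1422  0.1162] rot [-1.7995e+02  3.0000e-02 -3.9800e+00] j [  21.   34.  -16.  113.   16.   35. -100.] w 0.0608 t 32.3167
```

View pics/w18.png

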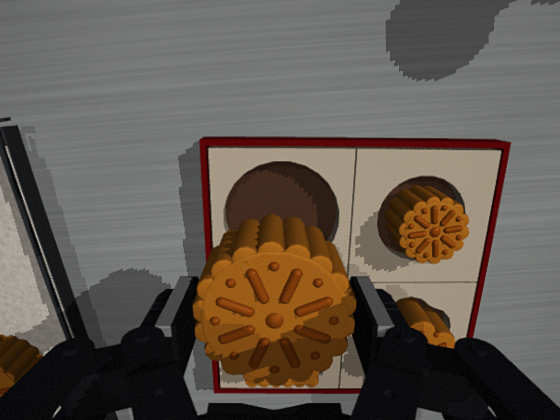

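The large round is held over its well; the well's top edge is at (280,163) px. I lower it.

```bash
python3 -m handwheel '[[0,0.001,0.01,0,0,0,0.05],[0,0.002,0.026,0,0,0,0.05],[0,0.002,0.044,0,0,0,0.05],[0,0.002,0.06,0,0,0,0.05],[0,0.002,0.073,0,0,0,0.05],[0,0.002,0.081,0,0,0,0.05],[0,0.002,0.084,0,0,0,0.05],[0,0.002,0.084,0,0,0,0.05]]'
python3 - <<'E'
from h import *
plan([.58,-.1465,.0197],-4)
p,d=vision.snapshot("wrist"); cv2.imwrite("pics/w19.png",p[:,:,::-1])
E
```

```text
clock: 33.03
eef_pos: [0.5796, -0.1459, 0.0313]
tcp_rot: [-180.0, 0.1, -4.1]
force: [0.4, 0.1, -2.0]
gripper_width: 0.0612
shift [0.0005 0.0006 0.0116] rv [-0.0002  0.0014 -0.002 ] rows>= 0.3 at [ 0.5796 -0.1459  0.0313] rot [-1.7999e+02  8.0000e-02 -4.1200e+00] j [  19.   41.  -12.  115.   19.   26. -102.] w 0.0612 t 33.0333
```

View pics/w19.png

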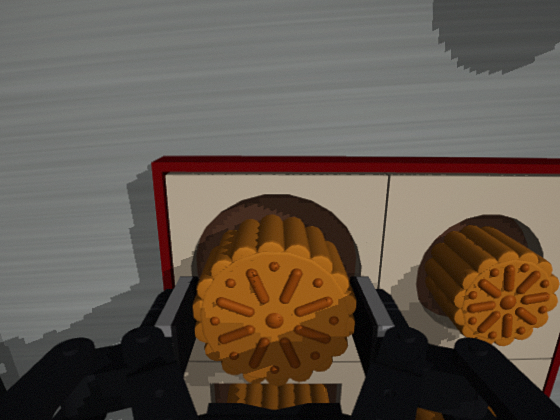

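The large round is centred in the mouth of its well. I set it down.

```bash
python3 -m handwheel '[[0,0,0.002,0,0,0,0.05],[0,0,0.004,0,0,0,0.05],[0,0,0.006,0,0,0,0.05],[0,0,0.008,0,0,0,0.05],[0,0,0.0095,0,0,0,0.05],[0,0,0.0105,0,0,0,0.05],[0,0,0.011,0,0,0,0.05],[0,0,0.0115,0,0,0,0.05]]'
python3 -m handwheel '[[0,0,0.0003,0,0,0,0.05],[0,0,0.0006,0,0,0,0.05],[0,0,0.0009,0,0,0,0.05],[0,0,0.0012,0,0,0,0.05],[0,0,0.0015,0,0,0,0.05],[0,0,0.0018,0,0,0,0.05],[0,0,0.002,0,0,0,0.05],[0,0,0.002,0,0,0,0.05]]'
```

```text
clock: 33.75
eef_pos: [0.58, -0.1462, 0.0206]
tcp_rot: [-180.0, 0.0, -4.1]
force: [-0.3, 0.1, -1.5]
gripper_width: 0.0612
clock: 34.42
eef_pos: [0.58, -0.1462, 0.0197]
tcp_rot: [180.0, -0.0, -4.1]
force: [-2.4, -0.2, 8.1]
gripper_width: 0.0608
```

Contact. I release, lift and back off to look.

```bash
python3 -m handwheel '[[0,0,0,0,0,0,0.065],[0,0,0,0,0,0,0.075],[0,0,0,0,0,0,0.078],[0,0,0,0,0,0,0.078],[0,0,0,0,0,0,0.078],[0,0,-0.006,0,0,0,0.078],[0,0,-0.025,0,0,0,0.078],[0,0,-0.055,0,0,0,0.078]]'
python3 -m handwheel '[[0,0,-0.03,0,0,0,0.085],[-0.01,0,-0.065,0,0,0,0.085],[-0.03,0,-0.1,0,0,0,0.085],[-0.05,0.01,-0.135,0,0,0,0.085],[-0.07,0.02,-0.165,0,0,0,0.085],[-0.085,0.03,-0.185,0,0,0,0.085],[-0.09,0.04,-0.195,0,0,0,0.085],[-0.09,0.045,-0.2,0,0,0,0.085]]'
python3 -m handwheel '[[0,0,0,0,0,0,0.085],[0,0,0,0,0,0,0.085],[0,0,0,0,0,0,0.085],[0,0,0,0,0,0,0.085],[0,0,0,0,0,0,0.085],[0,0,0,0,0,0,0.085],[0,0,0,0,0,0,0.085],[0,0,0,0,0,0,0.085]]'
python3 cakes.py pics/w20.png
python3 - <<'E'
from h import *
for cam in ("top","side"):
    m=vision.camera_model(cam);p,d=vision.snapshot(cam); cv2.imwrite(f"pics/{cam}1.png",p[:,:,::-1])
    for n in CK[4:]:
        for r in finder.regions_of(cam,n)[:1]:
            P,_=cloud(m,d,r["mask"]); zt=np.percentile(P[:,2],90); q=P[P[:,2]>zt-.008]
            print(cam,n,round(r["conf"],2),q[:,:2].mean(0).round(4),zt.round(4))
E
```

```text
clock: 35.08
eef_pos: [0.5778, -0.1457, 0.0721]
tcp_rot: [-180.0, 0.3, -4.1]
force: [0.5, 0.6, -0.3]
gripper_width: 0.0779
clock: 35.75
eef_pos: [0.4858, -0.1862, 0.2761]
tcp_rot: [179.9, -0.1, -4.3]
force: [-0.0, 0.6, -0.3]
gripper_width: 0.085
clock: 36.42
eef_pos: [0.487, -0.1843, 0.2734]
tcp_rot: [-180.0, 0.0, -4.1]
force: [-0.7, 0.7, 0.1]
gripper_width: 0.085
[ 0.48704793 -0.18430758  0.27340516] 0.350386631556754 36.4167
cake_large_round 0.96 [222.  85.] z 0.0403 0.0059 rect [ 578.5 -146.7] [62.6 62.8] 20.1 circ 578.6 -146.2 32.1 mean [ 578.8 -146.6] ph6 -17.7
cake_small_round 0.82 [329.  88.] z 0.0406 0.0363 rect [ 570.8 -240.9] [44.4 43.2] 81.5 circ 571.1 -241.4 22.8 mean [ 571.3 -241.2] ph6 11.9
cake_square 0.76 [232. 176.] z 0.04 0.016 rect [ 484.6 -141.4] [52.2 53.2] 86.0 circ 484.6 -141.2 34.7 mean [ 485.5 -141.4] ph6 -2.4
cake_square 0.2 [312. 158.] z 0.018 0.0049 rect [ 478.  -234.3] [94.6 94.6] 85.9 circ 477.6 -234.5 65.9 mean [ 480.4 -234.2] ph6 -27.4
cake_flower 0.94 [321. 177.] z 0.0403 0.017 rect [ 479.1 -235.2] [55.8 52.3] 57.9 circ 478.7 -235.2 28.7 mean [ 479.6 -235.2] ph6 -3.8
cake_round_cut 0.65 [ 36. 218.] z 0.0378 0.0076 rect [456.4  82.1] [51.2 64.1] 57.8 circ 459.3 86.4 32.5 mean [458.   79.7] ph6 -24.1
top cake_round_cut 0.48 [0.4568 0.0781] 0.0427
top cake_square_cut 0.66 [0.5673 0.1974] 0.0421
side cake_round_cut 0.83 [0.4537 0.0858] 0.04
side cake_square_cut 0.59 [0.5629 0.2029] 0.0395
```

View pics/w20.png

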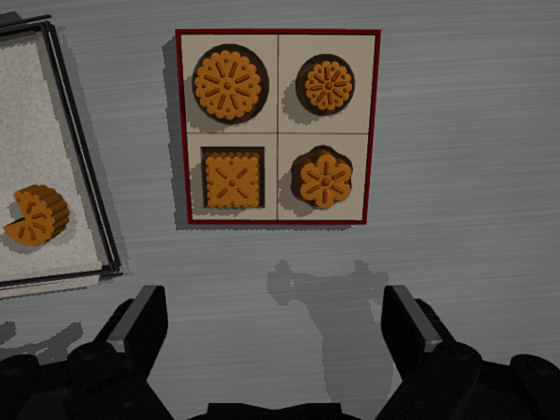

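View pics/top1.png

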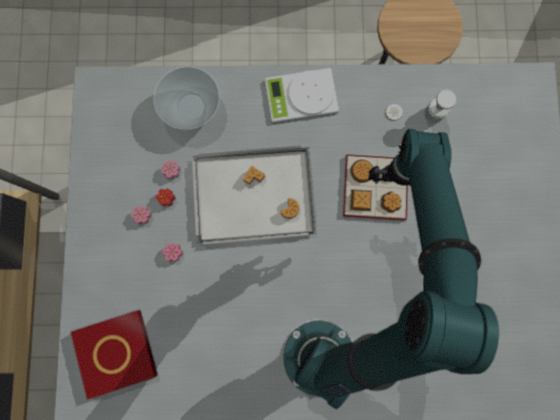

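All four cakes lie in their wells within 2 mm, with tops at z≈0.040, which is the well floor plus 34 mm. The cut cakes haven't moved. I hand in.

```bash
python3 -c "
from station import ticket; print(ticket.hand_in())"
```

```text
the job is handed in; nothing more can be done
None
```

All four whole mooncakes are in the wells of their own shape and size, and I handed the job in at about 37 s. Each was gripped from above, carried upright, lowered until it touched the well floor (7–9 N), then released.

**Placed cakes:** In the last wrist-camera check every cake was centred within about 2 mm of its well. Tops stood at z = 0.040–0.041 m, which fits a 34 mm cake lying flat on the well floor at 0.006 m. The arm was held clear of everything.

**Cut cakes and look-alikes:** From each fixed camera, the cut cakes measure within about 4 mm of where they started. The pink and red flowers were not touched.

**Disagreements:** The top camera read heights 2–4 mm above the wrist and side cameras, and its positions for the cut cakes are up to 8 mm from the side camera's. I used the wrist-camera values for every grasp and placing. The finder sometimes named the wrong thing: pink flowers as the flower cake, and an insert as the square cake. I sorted these out from the pictures. No check failed; the hand-in itself reports no verdict.

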